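Find the rocking corner of the jig plate and press its shim flat

TASK

The jig plate on the inspection bench rocks on one of its four corners. With the fingertips, press down on the blue spots at its corners in turn until you find the one that gives, then press that corner's brass shim fully down, flat on the base, by its yellow spot, so that the plate sits level and solid. Leave the other three shims standing, do not lift the plate or shove it about, and leave the other things on the bench where they are.

Things in the scene. Friction and masses are not known exactly. Their poses are not given: they have to be found in the camera images.
- base: grey steel base slab, 170 x 340 x 12 mm, fixed to the table. Origin at the middle of its underside, x across its short side (away from the robot at yaw 0), y along its long side, z up. Four dark stop blocks on it, 36 mm tall, fence the jig plate in with 2.5 mm play.
- jig_plate: loose aluminium jig plate, 150 x 200 x 10 mm, about 1 kg, resting on four posts of the base, one under each corner spot; its top is 40 mm above the table. Origin at the middle of its underside, axes as the base. A black lift knob (28 mm wide, up to 38 mm above the origin) on a 60 x 50 mm steel pad in the middle is not to be used. Nothing visible tells which corner rocks; it differs from run to run.
- corner_1 (a point): centre of the blue 22 mm spot on the top face of the plate's near (base -x), left (+y) corner, straight above the post there: where to press to test the corner. A solid post does not give (under 1 mm at 10 N).
- corner_2 (a point): centre of the blue 22 mm spot on the top face of the plate's near (base -x), right (-y) corner, straight above the post there: where to press to test the corner. A solid post does not give (under 1 mm at 10 N).
- corner_3 (a point): centre of the blue 22 mm spot on the top face of the plate's far (base +x), left (+y) corner, straight above the post there: where to press to test the corner. A solid post does not give (under 1 mm at 10 N).
- corner_4 (a point): centre of the blue 22 mm spot on the top face of the plate's far (base +x), right (-y) corner, straight above the post there: where to press to test the corner. A solid post does not give (under 1 mm at 10 N).
- shim_spot_1 (a point): fixed point: top centre, as at the start, of the yellow 24 mm press spot on the brass shim strip of corner_1, 55 mm outward along y from the corner spot and 23 mm above the table. The 28 x 3 mm strip stands out 50 mm beyond the plate's edge, 6 mm clear of the base; about 10 N moves it straight down until flat on the base, where it stays, raising a packing under that corner by 5 mm.
- shim_spot_2 (a point): fixed point: top centre, as at the start, of the yellow 24 mm press spot on the brass shim strip of corner_2, 55 mm outward along y from the corner spot and 23 mm above the table. The 28 x 3 mm strip stands out 50 mm beyond the plate's edge, 6 mm clear of the base; about 10 N moves it straight down until flat on the base, where it stays, raising a packing under that corner by 5 mm.
- shim_spot_3 (a point): fixed point: top centre, as at the start, of the yellow 24 mm press spot on the brass shim strip of corner_3, 55 mm outward along y from the corner spot and 23 mm above the table. The 28 x 3 mm strip stands out 50 mm beyond the plate's edge, 6 mm clear of the base; about 10 N moves it straight down until flat on the base, where it stays, raising a packing under that corner by 5 mm.
- shim_spot_4 (a point): fixed point: top centre, as at the start, of the yellow 24 mm press spot on the brass shim strip of corner_4, 55 mm outward along y from the corner spot and 23 mm above the table. The 28 x 3 mm strip stands out 50 mm beyond the plate's edge, 6 mm clear of the base; about 10 N moves it straight down until flat on the base, where it stays, raising a packing under that corner by 5 mm.
- rocking_post (a joint): how far the rocking corner is pressed down, m: 0 up (start), 0.004 fully down. Its short post has a weak spring (2.5 N, 3.5 N when down): the corner sinks 4 mm under a light press and comes back when let go. Does not tell which corner that is.
- rock_shim (a joint): how far the rocking corner's shim is pressed, m: 0 standing clear (start), 0.006 flat on the base. Does not tell which corner that is.
- tight1_shim (a joint): how far the shim of one of the three solid corners is pressed, m: 0 standing clear (start); must stay near 0. Does not tell which corner that is.
- tight2_shim (a joint): how far the shim of one of the three solid corners is pressed, m: 0 standing clear (start); must stay near 0. Does not tell which corner that is.
- tight3_shim (a joint): how far the shim of one of the three solid corners is pressed, m: 0 standing clear (start); must stay near 0. Does not tell which corner that is.
- vblock_large: blue steel V-block with a red knob, 50 mm cube, loose; origin under its middle; a bystander to leave alone.
- vblock_small: dark steel V-block with a red knob, 40 mm cube, loose; origin under its middle; a bystander to leave alone.
- gauge_block: bright steel gauge block, 30 x 35 x 30 mm, loose; origin under its middle; a bystander to leave alone.
- plug_gauge: bright steel plug gauge, upright cylinder 26 mm across and 50 mm tall, loose; origin under its middle; a bystander to leave alone.
- screwdriver: screwdriver lying on the table, loose; origin under its middle; a bystander to leave alone.
- oil_bottle: white bottle with a red cap, 44 mm across and 100 mm tall, loose; origin under its middle; a bystander to leave alone.
- mug: blue mug, 80 mm across and 90 mm tall, loose; origin under its middle; a bystander to leave alone.
Not all that is in view belongs to the job. Leave any purple look-alike of the jig_plate alone.

How it is judged:
By the outcome, as a careful person would: the job done as asked, in the order asked, and still so for the second after the job is handed in, with the robot touching nothing.
It also fails if it takes over 48 s, if anything falls off the work surface, if the arm or the gripper's body presses on something with over 40 N, if the wrist force passes 120 N, or if a joint passes its speed limit or range.

ROBOT

A 6-joint arm with a two-finger parallel gripper is mounted at the origin on the work surface. World frame = base frame: x ahead of the robot, y to its left, z up, the work surface at z = 0. Lengths are in m, angles in rad, forces in N, time in s.
With the tool pointing down it reaches from about 0.35 to 0.875 m from the base axis. Payload 4.2 kg.
Tool frame: the origin (TCP) lies between the finger pads; the fingertips stand 19 mm ahead of it and the grasp point (between the pads) is the TCP (bot.finger_overhang is the distance from the TCP to the fingertips, in m); x points along the fingers, z is the direction in which the jaws open and shut, and the axes are right-handed (so a half turn about x gives the same grasp; the last joint's range is limited). The gripper opens to 85 mm and grips with 20 to 120 N. Pads are 22 mm wide; open, the fingers measure 114 mm over their backs; the gripper's body (76 mm by 85 mm) begins 54 mm behind the grasp point. The pads swing forward as they close: fully open they stand 13 mm farther back than shut.
Start: joints at [1.468, 0.385, 0.008, 0, -1.194, -0.259], TCP at [0.221, 0.585, 0.25] pointing down, gripper open.
Joint ranges: [-3.14, 3.14], [-1.21, 2.06], [-1.07, 1.41], [-3.16, 2.05], [-2.99, -0.16], [-3.1, 3.1]. Speed limits (rad/s): [2.79, 2.79, 3.14, 3.14, 3.14, 3.14].

INTERFACE

Orientations are given as [roll, pitch, yaw] about the fixed x, y, z axes, in that order (R = Rz(yaw) Ry(pitch) Rx(roll)).
In Python, from station import bot, snapshot, sign_off gives the robot as it stands. The module is installed in compiled form; this text tells all that it offers.
- The arm moves only by the tool drive_tool, never from a script. Its argument "series" is a list of rows, each a list of 2 entries, a list of its own where there are three numbers: the shift along the tool's x, y, z in m, then the turn, a rotation vector about the tool's x, y, z in rad. A call has 1 to 10 rows; each row is the pose to reach, as a shift and turn from the pose measured when the call began, along the tool's axes at that moment; what a row does not reach only later rows make up. A row lasts 1/12 s, in which the tool goes at most 41.7 mm and 7.16 degrees, less where a joint would pass 70% of its speed; a pose out of reach is approached as far as the arm can. A call with a gripper value outside its range is refused whole. "claw" is the finger opening in m, from 0 to 0.0854, set as the call begins (left out, the last holds). The fingers move at their own pace and stop on an object; the grip force is fixed at half the most. Time passes only in rows, so rows that repeat a pose let the fingers close. It gives the time, the measured TCP pose, the force and the opening at its end, in the units of the state.
- bot.get_state(): the state, without advancing time (a new reading comes with each control period).
- snapshot(name): name is "scene" or "top"; returns a dict with "img" (420x560x3 uint8, blue, green, red), "vertical_fov" (degrees; the focal length in pixels is half the picture's height over the tangent of half this angle, whatever the lens; pixels are square), "cx", "cy" (the principal point, pixels), "D" ([k1, k2, p1, p2, k3] as OpenCV has them; the pictures are not rectified), "rvec" (rotation vector, rad) and "tvec" (3), from world to camera coordinates, as OpenCV has them. Camera axes: x right, y down, z forward; pixel columns grow to the right and rows downward; lengths in m; the calibration is good to about 2 mm. A picture is of the moment at which its call begins. There is no depth.
- sign_off(): hands the job in, once; it reports no verdict.
The state is a dict: "clock": time; "joint_pos": joint angles; "joint_vel": joint speeds; "tau": joint torques, N m; "ee_pos": TCP position; "ee_rot": TCP orientation; "force": force on the tool from outside, world axes, zero at the start; "torque": the same for the moment, N m; "gripper_width": finger opening in m.
Only numpy, scipy, OpenCV 4.12 (cv2) and the standard library are available. Lean on these libraries where they do the work, as an engineer would, in place of code of your own. Each camera call takes 0.05 s, during which the arm holds its last target.

## Working session

There is one attempt and no reset: what is moved stays moved. The work goes in short steps, Python scripts to look and compute and a tool call to move; the robot and the scene stay as the last step left them, time stands still between calls to the robot, and variables do not carry over. Pictures are saved under pics/ and viewed, and the job is handed in when it is done.

Besides the shell and the picture viewer there is one more tool, called as a command line: name --argument value ..., lists and objects as JSON in quotes. drive_tool: Moves the arm, as the interface text tells. Its arguments: {"type":"object","properties":{"series":{"type":"array","items":{"type":"array"}},"claw":{"type":"number"}},"required":["series"]}

```bash
mkdir -p pics; python3 - <<'E'
from station import bot, snapshot
import cv2,pickle
for n in("scene","top"):
    s=snapshot(n); cv2.imwrite(f"pics/{n}0.png",s["img"]); pickle.dump(s,open(n+"0.pkl","wb"))
    print({k:v for k,v in s.items() if k!="img"})
print(bot.get_state(), bot.finger_overhang)
E
```

```text
{'vertical_fov': 44.667571642562464, 'cx': 288.18251461880766, 'cy': 217.94786276911896, 'D': array([-0.13833874,  0.        ,  0.        ,  0.        ,  0.        ]), 'rvec': array([ 1.22127219,  2.30257938, -0.93513227]), 'tvec': array([ 0.27126012, -0.24497471,  1.73910901])}
{'vertical_fov': 48.73081736109483, 'cx': 278.40541128072493, 'cy': 209.57345368057565, 'D': array([-0.02349661,  0.        ,  0.        ,  0.        ,  0.        ]), 'rvec': array([ 2.11464225, -2.17190006,  0.16175084]), 'tvec': array([0.02356044, 0.49229597, 1.20453878])}
{'clock': 0.1, 'joint_pos': array([ 1.46760792e+00,  3.85447748e-01,  6.74389699e-03, -3.97671417e-04,
       -1.19399216e+00, -2.58587272e-01]), 'joint_vel': array([ 0.00122143, -0.00118293,  0.00397857,  0.00173774,  0.00202682,
        0.00188819]), 'tau': array([-3.65136848e-04, -3.93323064e+01,  1.88928294e+01,  4.19798791e+00,
       -2.61284025e-03,  8.97428180e-06]), 'ee_pos': array([0.22103677, 0.58408693, 0.24934846]), 'ee_rot': array([ 0.06648523,  1.56886102, -1.86623345]), 'force': array([ 1.06713886, -0.97716786,  0.06884199]), 'torque': array([ 0.01414744, -0.02228814,  0.02518392]), 'gripper_width': 0.08560409497661385} 0.019
```

View pics/scene0.png

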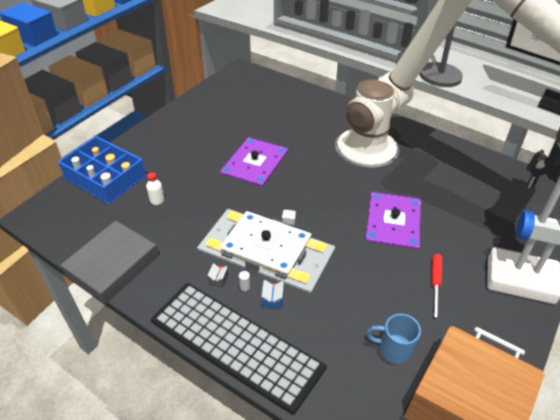

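View pics/top0.png

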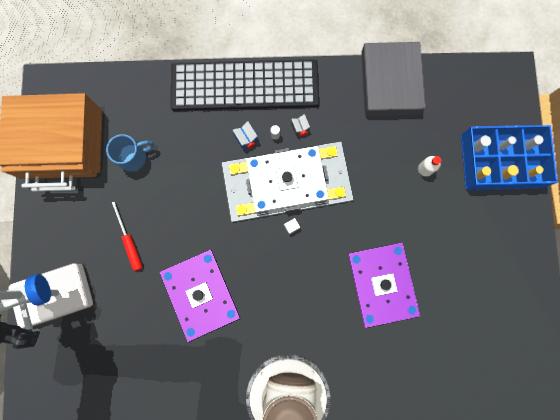

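The real jig plate is the silver one on the grey base, at about (288,180) in top and (266,240) in scene. The two purple plates, at top (200,295) and (384,285), are decoys. Next I'll find its blue and yellow spots and confirm them in an enlarged crop.

```bash
cat > h.py <<'E'
import numpy as np,cv2,pickle
def cam(s):
    h=s["img"].shape[0]; f=h/2/np.tan(np.radians(s["vertical_fov"])/2)
    K=np.array([[f,0,s["cx"]],[0,f,s["cy"]],[0,0,1.]]); R=cv2.Rodrigues(s["rvec"])[0]
    return K,s["D"],R,np.array(s["tvec"])
def ray(s,px,z):
    K,D,R,t=cam(s)
    n=cv2.undistortPoints(np.array([[px]],float),K,D)[0,0]
    d=R.T@np.array([n[0],n[1],1]); o=-R.T@t
    return o+d*(z-o[2])/d[2]
def blobs(s,lo,hi,box,amin=6):
    x0,y0,x1,y1=box; hsv=cv2.cvtColor(s["img"],cv2.COLOR_BGR2HSV)
    m=cv2.inRange(hsv,lo,hi); mm=np.zeros_like(m); mm[y0:y1,x0:x1]=m[y0:y1,x0:x1]
    n,l,st,c=cv2.connectedComponentsWithStats(mm)
    return [(c[i],st[i,4],st[i,:4]) for i in range(1,n) if st[i,4]>=amin]
E
python3 - <<'E'
from h import *
for n,box in(("top",(215,135,360,225)),("scene",(190,205,340,290))):
    s=pickle.load(open(n+"0.pkl","rb"))
    for nm,lo,hi,z in(("blue",(98,120,80),(118,255,255),.040),("yel",(22,120,120),(35,255,255),.023)):
        for c,a,st in blobs(s,lo,hi,box): print(n,nm,c.round(1),a,st[2:],ray(s,c,z).round(4))
    x0,y0,x1,y1=box
    cv2.imwrite(f"pics/{n}_crop.png",cv2.resize(s["img"][y0-45:y1+10,x0:x1],None,fx=5,fy=4.0,interpolation=cv2.INTER_CUBIC))
E
```

```text
top blue [247.2 137.8] 11 [5 7] [0.6932 0.0906 0.04  ]
top blue [255.8 139.5] 13 [4 5] [0.6879 0.0672 0.04  ]
top blue [243.5 146.5] 13 [5 4] [0.669  0.1011 0.04  ]
top blue [311.7 152.8] 38 [8 7] [ 0.6463 -0.0843  0.04  ]
top blue [253.6 162.9] 42 [8 7] [0.6222 0.0742 0.04  ]
top blue [319.8 193.9] 42 [7 7] [ 0.5318 -0.1019  0.04  ]
top blue [261.  204.2] 41 [7 7] [0.508  0.0566 0.04  ]
top yel [327.7 151.9] 152 [18 11] [ 0.6521 -0.1301  0.023 ]
top yel [234.6 168.2] 78 [10 10] [0.6131 0.1277 0.023 ]
top yel [243.1 164.6] 7 [5 2] [0.6226 0.104  0.023 ]
top yel [335.9 192.4] 155 [18 12] [ 0.5379 -0.1474  0.023 ]
top yel [241.8 209.1] 79 [12 10] [0.4989 0.1094 0.023 ]
scene blue [249.7 216.8] 11 [5 3] [ 0.5314 -0.1019  0.04  ]
scene blue [301.5 235. ] 14 [6 3] [0.5073 0.0557 0.04  ]
scene blue [229.  244.5] 16 [5 4] [ 0.6463 -0.0851  0.04  ]
scene blue [283.2 264.7] 19 [6 4] [0.6218 0.0731 0.04  ]
scene yel [232.9 216.3] 54 [10  8] [ 0.5438 -0.1534  0.023 ]
scene yel [212.  243.2] 60 [11  9] [ 0.6577 -0.1367  0.023 ]
scene yel [308.3 244.8] 9 [5 6] [0.5136 0.0825 0.023 ]
scene yel [319.2 246.5] 66 [12  8] [0.5022 0.1101 0.023 ]
scene yel [289.6 273.5] 10 [4 7] [0.6251 0.0956 0.023 ]
scene yel [301.5 277. ] 77 [16  9] [0.6172 0.1271 0.023 ]
```

View pics/top_crop.png

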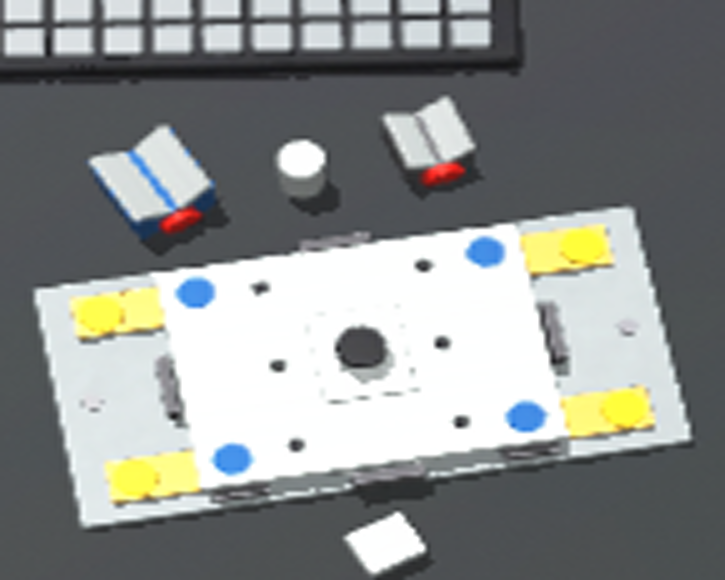

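The crop shows the four blue spots and four yellow shim spots on the silver plate. The purple plates aren't in it. The two views agree to about 1 mm, so I have the positions and will work out the first moves.

```bash
cat >> h.py <<'E'
from scipy.spatial.transform import Rotation as Ro
C={1:(.5076,.0561),2:(.5316,-.1019),3:(.6220,.0737),4:(.6463,-.0847)}
S={1:(.4994,.1105),2:(.5398,-.1563),3:(.6138,.1281),4:(.6545,-.1391)}
def go(x,y,ztip):
    from station import bot
    st=bot.get_state(); R=Ro.from_euler("xyz",st["ee_rot"]).as_matrix()
    p=st["ee_pos"]; d=np.array([x,y,ztip+.019])-p
    ax=R[:,0]; down=np.array([0,0,-1.])
    v=np.cross(ax,down)
    print("t",st["clock"],"tip",(p+.019*ax).round(4),"F",st["force"].round(1),"w",round(st["gripper_width"],4))
    print("tool shift",(R.T@d).round(4),"tilt turn(tool)",(R.T@v).round(4),"R",R.round(3).tolist())
E
python3 -c "
from h import *
go(*C[1],.13)
go(*C[1],.055)"
```

```text
t 0.1 tip [0.221  0.5841 0.2303] F [ 1.1 -1.   0.1] w 0.0856
tool shift [0.1012 0.4549 0.3921] tilt turn(tool) [-0.      0.0019 -0.0001] R [[-0.001, 0.935, -0.354], [-0.002, -0.354, -0.935], [-1.0, 0.0, 0.002]]
t 0.1 tip [0.221  0.5841 0.2303] F [ 1.1 -1.   0.1] w 0.0856
tool shift [0.1762 0.4549 0.392 ] tilt turn(tool) [-0.      0.0019 -0.0001] R [[-0.001, 0.935, -0.354], [-0.002, -0.354, -0.935], [-1.0, 0.0, 0.002]]
```

```bash
python3 - <<'E'
from h import *
for n in("scene","top"):
    s=pickle.load(open(n+"0.pkl","rb")); K,D,R,t=cam(s)
    P=np.array([[.221,.584,.23],[.221,.584,.35],[.35,.34,.2],[.5,.06,.13]])
    print(n,cv2.projectPoints(P,s["rvec"],t,K,D)[0][:,0].round(0).tolist())
s=pickle.load(open("scene0.pkl","rb"))
cv2.imwrite("pics/sr.png",cv2.resize(s["img"][80:320,400:560],None,fx=2.5,fy=2.5))
E
```

```text
scene [[545.0, 201.0], [563.0, 164.0], [433.0, 201.0], [306.0, 210.0]]
top [[20.0, 326.0], [-13.0, 332.0], [136.0, 264.0], [258.0, 202.0]]
```

View pics/sr.png

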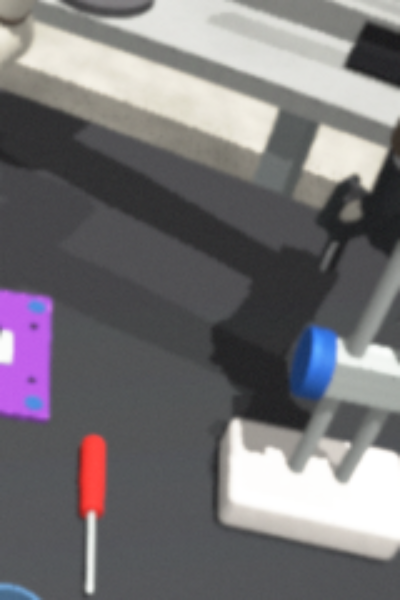

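```bash
python3 - <<'E'
from h import *
s=pickle.load(open("scene0.pkl","rb"));t=pickle.load(open("top0.pkl","rb"))
bs=[b for b in blobs(s,(98,150,60),(118,255,255),(500,200,560,250),20)]
bt=[b for b in blobs(t,(98,150,60),(118,255,255),(0,265,60,310),20)]
print(bs,bt)
P=[]
for c in (s,t):
    K,D,R,tt=cam(c); P.append(np.hstack([R,tt[:,None]]))
    
def und(c,p):
    K,D,R,tt=cam(c); return cv2.undistortPoints(np.array([[p]],float),K,D)[0,0].reshape(2,1)
X=cv2.triangulatePoints(P[0],P[1],und(s,bs[0][0]),und(t,bt[0][0]));print((X[:3]/X[3]).ravel())
for p in((12,300),(20,330),(92,310),(80,264)): print(ray(t,p,.04).round(3))
E
```

```text
[(array([525.01285347, 224.67352185]), np.int32(389), array([516, 211,  18,  28], dtype=int32))] [(array([ 37.09624796, 289.26101142]), np.int32(613), array([ 25, 274,  26,  31], dtype=int32))]
[0.29937322 0.56402415 0.20204259]
[0.272 0.714 0.04 ]
[0.194 0.689 0.04 ]
[0.241 0.502 0.04 ]
[0.361 0.538 0.04 ]
```

```bash
python3 - <<'E'
from h import *
t=pickle.load(open("top0.pkl","rb"))
cv2.imwrite("pics/tl.png",cv2.resize(t["img"][240:380,0:160],None,fx=4,fy=4))
E
```

```text
(no output)
```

View pics/tl.png

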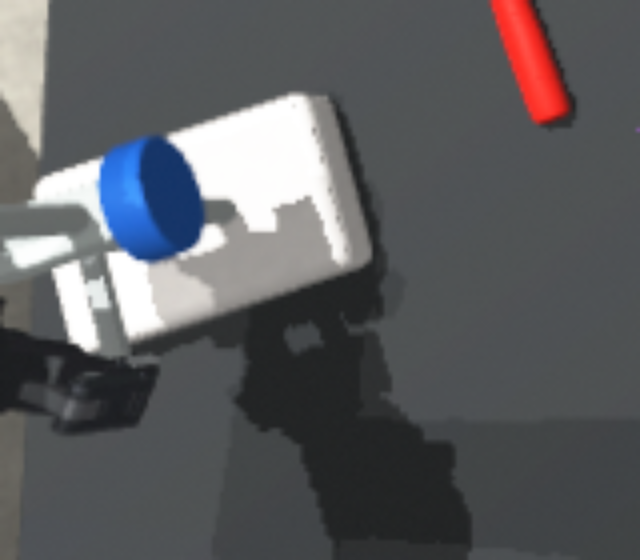

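The blue knob of a bench stand is close by, at about (0.30, 0.56, 0.20), so I'll move away in -y first.

drive_tool --series '[[[0,0.005,0.02],[0,0,0]],[[0,0.015,0.055],[0,0,0]],[[0,0.025,0.09],[0,0,0]],[[0,0.035,0.13],[0,0,0]],[[0,0.048,0.17],[0,0,0]],[[0,0.06,0.21],[0,0,0]],[[0,0.095,0.225],[0,0,0]],[[0.005,0.13,0.24],[0,0,0]]]' --claw 0

```text
clock: 0.77
ee_pos: [0.2572, 0.312, 0.2458]
ee_rot: [3.081, 1.57, 1.153]
force: [1.0, 1.1, -0.2]
gripper_width: 0.0
```

```bash
python3 -c "
from h import *
go(*C[1],.10)
go(*C[1],.055)"
```

```text
t 0.7667 tip [0.2572 0.312  0.2268] F [ 1.   1.1 -0.2] w 0.0
tool shift [0.1267 0.3242 0.1521] tilt turn(tool) [-0.     -0.0011 -0.0001] R [[0.0, 0.937, -0.35], [0.001, -0.35, -0.937], [-1.0, 0.0, -0.001]]
t 0.7667 tip [0.2572 0.312  0.2268] F [ 1.   1.1 -0.2] w 0.0
tool shift [0.1717 0.3242 0.1521] tilt turn(tool) [-0.     -0.0011 -0.0001] R [[0.0, 0.937, -0.35], [0.001, -0.35, -0.937], [-1.0, 0.0, -0.001]]
```

drive_tool --series '[[[0.005,0.035,0.016],[0,0,0]],[[0.01,0.07,0.033],[0,0,0]],[[0.02,0.105,0.049],[0,0,0]],[[0.03,0.14,0.066],[0,0,0]],[[0.045,0.174,0.082],[0,0,0]],[[0.06,0.207,0.097],[0,0,0]],[[0.075,0.24,0.112],[0,0,0]],[[0.09,0.272,0.127],[0,0,0]],[[0.105,0.3,0.14],[0,0,0]],[[0.126,0.324,0.152],[0,0,0]]]'

```text
clock: 1.6
ee_pos: [0.5094, 0.0547, 0.1195]
ee_rot: [2.451, 1.568, 0.521]
force: [0.4, 0.3, 0.6]
gripper_width: 0.0003
```

```bash
python3 -c "
from h import *
go(*C[1],.045)"
```

```text
t 1.6 tip [0.5095 0.0547 0.1005] F [0.4 0.3 0.6] w 0.0003
tool shift [ 0.0555 -0.0023 -0.0006] tilt turn(tool) [-0.     -0.0023 -0.0019] R [[0.003, 0.936, -0.351], [0.001, -0.351, -0.936], [-1.0, 0.002, -0.002]]
```

drive_tool --series '[[[0.02,-0.002,-0.0005],[0,-0.002,-0.002]],[[0.04,-0.002,-0.0005],[0,-0.002,-0.002]],[[0.052,-0.002,-0.0005],[0,-0.002,-0.002]],[[0.055,-0.002,-0.0005],[0,-0.002,-0.002]],[[0.055,-0.002,-0.0005],[0,-0.002,-0.002]],[[0.055,-0.002,-0.0005],[0,-0.002,-0.002]]]'

```text
clock: 2.1
ee_pos: [0.5082, 0.0562, 0.0649]
ee_rot: [2.484, 1.57, 0.555]
force: [0.2, 0.2, 0.4]
gripper_width: 0.0005
```

```bash
python3 - <<'E'
from h import *
go(*C[1],.04)
from station import snapshot
s=snapshot("scene");t=snapshot("top")
cv2.imwrite("pics/a.png",np.hstack([cv2.resize(s["img"][180:310,180:350],(400,306)),cv2.resize(t["img"][110:240,200:370],(400,306))]))
E
```

```text
t 2.1 tip [0.5082 0.0562 0.0459] F [0.2 0.2 0.4] w 0.0005
tool shift [ 0.0059 -0.0006  0.0003] tilt turn(tool) [ 0.     -0.0005 -0.0004] R [[0.001, 0.937, -0.351], [0.0, -0.351, -0.937], [-1.0, 0.0, -0.001]]
```

View pics/a.png

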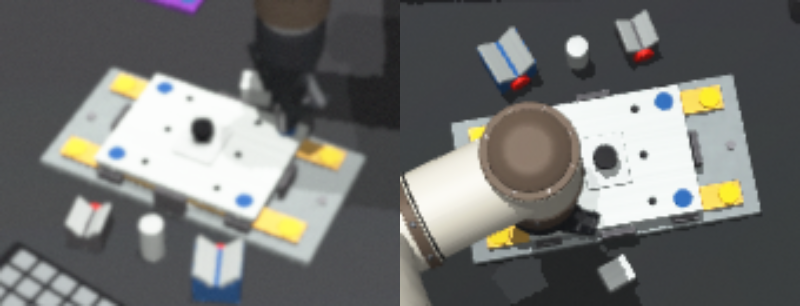

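The fingers stand over the near-left blue spot, at about (290,125) in the scene crop. I'll press slowly, stepping past the expected surface.

drive_tool --series '[[[0.002,0,0],[0,0,0]],[[0.004,0,0],[0,0,0]],[[0.005,0,0],[0,0,0]],[[0.006,0,0],[0,0,0]],[[0.007,0,0],[0,0,0]],[[0.007,0,0],[0,0,0]]]'

```text
clock: 2.7
ee_pos: [0.5086, 0.0565, 0.0591]
ee_rot: [2.335, 1.568, 0.407]
force: [-1.8, 0.6, 5.0]
gripper_width: -0.0
```

drive_tool --series '[[[0.001,0,0],[0,0,0]],[[0.0015,0,0],[0,0,0]],[[0.002,0,0],[0,0,0]],[[0.002,0,0],[0,0,0]]]'

```text
clock: 3.03
ee_pos: [0.5086, 0.0565, 0.059]
ee_rot: [2.147, 1.568, 0.219]
force: [-4.9, 0.2, 13.6]
gripper_width: -0.0002
```

Corner 1 is solid: 13.6 N with 0.1 mm of give. On to corner 2.

drive_tool --series '[[[-0.01,0,0],[0,0,0]],[[-0.03,0,0],[0,0,0]],[[-0.03,0.018,0.032],[0,0,0]],[[-0.03,0.036,0.065],[0,0,0]],[[-0.03,0.054,0.097],[0,0,0]],[[-0.03,0.07,0.125],[0,0,0]],[[-0.025,0.078,0.14],[0,0,0]],[[-0.01,0.078,0.14],[0,0,0]],[[-0.006,0.078,0.14],[0,0,0]],[[-0.006,0.078,0.14],[0,0,0]]]'

```text
clock: 3.87
ee_pos: [0.5316, -0.1022, 0.0636]
ee_rot: [-1.512, 1.57, 2.842]
force: [-0.2, -0.3, 0.2]
gripper_width: 0.0
```

```bash
python3 -c "
from h import *
go(*C[2],.04)"
```

```text
t 3.8667 tip [ 0.5316 -0.1022  0.0446] F [-0.2 -0.3  0.2] w 0.0
tool shift [ 0.0046 -0.0001 -0.0003] tilt turn(tool) [0.     0.0001 0.0012] R [[-0.001, 0.937, -0.35], [0.0, -0.35, -0.937], [-1.0, -0.001, 0.0]]
```

drive_tool --series '[[[0.002,0,0],[0,0,0]],[[0.004,0,0],[0,0,0]],[[0.005,0,0],[0,0,0]],[[0.006,0,0],[0,0,0]],[[0.007,0,0],[0,0,0]],[[0.007,0,0],[0,0,0]]]'

```text
clock: 4.37
ee_pos: [0.5316, -0.1018, 0.0571]
ee_rot: [-1.762, 1.57, 2.593]
force: [-3.4, 2.8, 4.7]
gripper_width: -0.0
```

drive_tool --series '[[[0.001,0,0],[0,0,0]],[[0.002,0,0],[0,0,0]],[[0.003,0,0],[0,0,0]],[[0.003,0,0],[0,0,0]]]'

```text
clock: 4.7
ee_pos: [0.5315, -0.1018, 0.0553]
ee_rot: [-1.291, 1.57, 3.065]
force: [-4.3, 0.9, 9.2]
gripper_width: -0.0002
```

Corner 2 gives: the tip went from 40.1 to 36.3 mm under a light press. It's the rocking corner, so I'll move to its shim spot.

drive_tool --series '[[[-0.01,0,0],[0,0,0]],[[-0.025,0,0],[0,0,0]],[[-0.025,0.009,0.016],[0,0,0]],[[-0.025,0.018,0.032],[0,0,0]],[[-0.025,0.027,0.048],[0,0,0]],[[-0.015,0.027,0.048],[0,0,0]],[[-0.001,0.027,0.048],[0,0,0]],[[0.006,0.027,0.048],[0,0,0]],[[0.006,0.027,0.048],[0,0,0]]]'

```text
clock: 5.45
ee_pos: [0.5386, -0.1559, 0.0471]
ee_rot: [-1.298, 1.565, 3.058]
force: [-0.5, -0.2, -0.0]
gripper_width: 0.0001
```

```bash
python3 - <<'E'
from h import *
go(*S[2],.023)
from station import snapshot
s=snapshot("scene");t=snapshot("top")
cv2.imwrite("pics/b.png",np.hstack([cv2.resize(s["img"][180:310,180:350],(400,306)),cv2.resize(t["img"][110:240,200:370],(400,306))]))
E
```

```text
t 5.45 tip [ 0.5385 -0.1559  0.0281] F [-0.5 -0.2 -0. ] w 0.0001
tool shift [ 0.0051  0.0013 -0.0001] tilt turn(tool) [0.     0.0014 0.0051] R [[-0.005, 0.937, -0.349], [0.0, -0.349, -0.937], [-1.0, -0.005, 0.001]]
```

View pics/b.png

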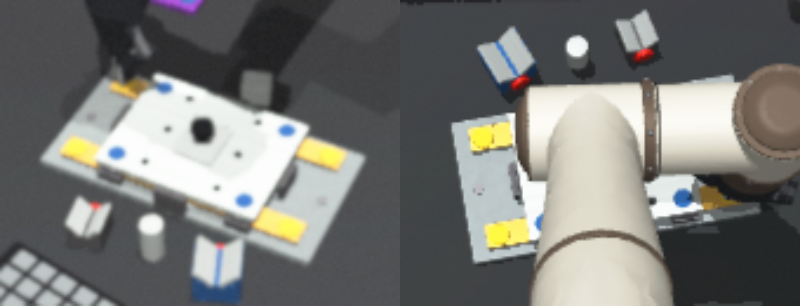

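The fingers stand over the near-right shim spot, at about (125,85) in the scene crop. Pressing it down now.

drive_tool --series '[[[0.003,0.001,0],[0,0,0.005]],[[0.005,0.001,0],[0,0,0.005]],[[0.007,0.001,0],[0,0,0.005]],[[0.009,0.001,0],[0,0,0.005]],[[0.011,0.001,0],[0,0,0.005]],[[0.012,0.001,0],[0,0,0.005]],[[0.012,0.001,0],[0,0,0.005]]]'

```text
clock: 6.13
ee_pos: [0.5413, -0.1561, 0.0386]
ee_rot: [1.427, 1.566, -0.498]
force: [-2.8, 2.8, 9.2]
gripper_width: -0.0
```

Tip at 19.6 mm, with 17 mm being flat. I'll keep pressing.

drive_tool --series '[[[0.002,0,0],[0,0,0]],[[0.003,0,0],[0,0,0]],[[0.004,0,0],[0,0,0]],[[0.005,0,0],[0,0,0]],[[0.005,0,0],[0,0,0]]]'

```text
clock: 6.55
ee_pos: [0.5414, -0.1561, 0.0357]
ee_rot: [1.361, 1.566, -0.564]
force: [-4.5, 1.8, 12.5]
gripper_width: 0.0001
```

drive_tool --series '[[[0.002,0,0],[0,0,0]],[[0.003,0,0],[0,0,0]],[[0.004,0,0],[0,0,0]],[[0.004,0,0],[0,0,0]],[[0.004,0,0],[0,0,0]]]'

```text
clock: 6.97
ee_pos: [0.5415, -0.1561, 0.0354]
ee_rot: [1.295, 1.565, -0.629]
force: [-6.7, 4.2, 22.0]
gripper_width: 0.0003
```

The shim has bottomed out: 22 N and no further travel. I'll lift and re-test corner 2.

drive_tool --series '[[[-0.01,0,0],[0,0,0]],[[-0.045,0,0],[0,0,0]],[[-0.045,-0.009,-0.016],[0,0,0]],[[-0.045,-0.019,-0.034],[0,0,0]],[[-0.045,-0.028,-0.048],[0,0,0]],[[-0.045,-0.028,-0.048],[0,0,0]]]'

```text
clock: 7.47
ee_pos: [0.531, -0.0993, 0.0806]
ee_rot: [1.394, 1.565, -0.527]
force: [0.3, 0.0, -0.2]
gripper_width: -0.0002
```

```bash
python3 - <<'E'
from h import *
go(*C[2],.045)
E
```

```text
t 7.4667 tip [ 0.5311 -0.0993  0.0616] F [ 0.3  0.  -0.2] w -0.0002
tool shift [0.0166 0.0014 0.0023] tilt turn(tool) [ 0.      0.0011 -0.0059] R [[0.005, 0.939, -0.343], [-0.003, -0.343, -0.939], [-1.0, 0.006, 0.001]]
```

drive_tool --series '[[[0.01,0.001,0.002],[0,0,-0.006]],[[0.017,0.001,0.002],[0,0,-0.006]],[[0.019,0.001,0.002],[0,0,-0.006]],[[0.021,0.001,0.002],[0,0,-0.006]],[[0.022,0.001,0.002],[0,0,-0.006]],[[0.023,0.001,0.002],[0,0,-0.006]],[[0.023,0.001,0.002],[0,0,-0.006]]]'

```text
clock: 8.05
ee_pos: [0.5307, -0.1022, 0.0587]
ee_rot: [-0.671, 1.568, -2.592]
force: [-5.2, 0.5, 11.3]
gripper_width: -0.0001
```

Corner 2 is now solid: 39.7 mm at 11 N. I'll retreat and look.

drive_tool --series '[[[-0.01,0,0],[0,0,0]],[[-0.05,0,0],[0,0,0]],[[-0.09,0,0],[0,0,0]],[[-0.13,-0.01,0],[0,0,0]],[[-0.15,-0.04,0.01],[0,0,0]],[[-0.16,-0.07,0.03],[0,0,0]],[[-0.16,-0.09,0.06],[0,0,0]],[[-0.16,-0.1,0.09],[0,0,0]],[[-0.16,-0.11,0.12],[0,0,0]],[[-0.16,-0.11,0.12],[0,0,0]]]'

```text
clock: 8.88
ee_pos: [0.383, -0.1794, 0.2191]
ee_rot: [-0.894, 1.567, -2.82]
force: [-0.3, 0.5, -0.6]
gripper_width: 0.0001
```

```bash
python3 - <<'E'
from h import *
go(*C[2],.045)
from station import snapshot
for n,box in(("top",(215,135,360,225)),("scene",(190,205,340,290))):
    s=snapshot(n);pickle.dump(s,open(n+"1.pkl","wb"))
    for nm,lo,hi,z in(("blue",(98,120,80),(118,255,255),.040),("yel",(22,120,120),(35,255,255),.023)):
        for c,a,st in blobs(s,lo,hi,box): print(n,nm,c.round(1),a,ray(s,c,z).round(4))
    a=pickle.load(open(n+"0.pkl","rb"))
    x0,y0,x1,y1=box; f=lambda s:cv2.resize(s["img"][y0-45:y1+10,x0:x1],(390,390),interpolation=cv2.INTER_CUBIC)
    cv2.imwrite(f"pics/{n}_ba.png",np.hstack([f(a),f(s)]))
    cv2.imwrite(f"pics/{n}1.png",s["img"])
E
```

```text
t 8.8833 tip [ 0.3829 -0.1794  0.2001] F [-0.3  0.5 -0.6] w 0.0001
tool shift [ 0.1544  0.1129 -0.1247] tilt turn(tool) [0.     0.0026 0.0033] R [[-0.004, 0.938, -0.347], [-0.001, -0.348, -0.938], [-1.0, -0.003, 0.003]]
top blue [247.2 137.8] 11 [0.6932 0.0906 0.04  ]
top blue [311.8 152.5] 40 [ 0.647  -0.0847  0.04  ]
top blue [253.7 162.9] 43 [0.6221 0.074  0.04  ]
top blue [319.6 193.9] 44 [ 0.5319 -0.1014  0.04  ]
top blue [260.5 204.2] 36 [0.5081 0.0579 0.04  ]
top yel [327.7 151.9] 154 [ 0.6524 -0.1301  0.023 ]
top yel [238.  167.7] 155 [0.6141 0.1182 0.023 ]
top yel [335.9 192.8] 157 [ 0.5369 -0.1475  0.023 ]
top yel [244.9 208.7] 165 [0.4997 0.1012 0.023 ]
scene blue [249.4 216.9] 13 [ 0.5322 -0.1024  0.04  ]
scene blue [301.5 235. ] 14 [0.5073 0.0557 0.04  ]
scene blue [229.  244.5] 16 [ 0.6463 -0.0851  0.04  ]
scene blue [283.2 264.7] 19 [0.6218 0.0731 0.04  ]
scene yel [233.2 217.2] 53 [ 0.5463 -0.1504  0.023 ]
scene yel [212.9 243.6] 75 [ 0.6575 -0.1335  0.023 ]
scene yel [317.2 246.1] 88 [0.5041 0.1049 0.023 ]
scene yel [299.9 276.6] 102 [0.6184 0.123  0.023 ]
```

View pics/scene_ba.png

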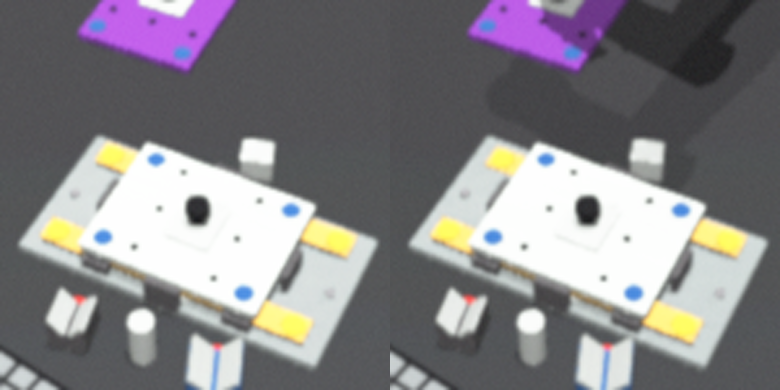

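View pics/top1.png

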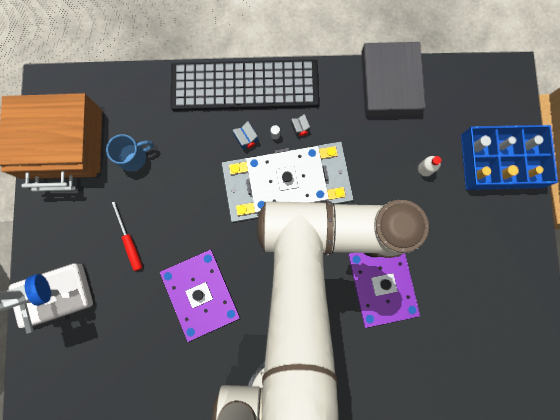

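In the after view the near-right shim, at about (505,160), sits lower. The plate, the other shims and the bystanders haven't moved, and the arm is clear. Handing in.

```bash
python3 -c "
from station import sign_off
print(sign_off())"
```

```text
the job is handed in; nothing more can be done
None
```

The plate rocked on corner 2 (near right). I pressed that corner's shim down flat, and the corner is now solid. The job was handed in at about 9 s on the robot's clock; sign-off gives no verdict.

- **Finding the corner:** Corner 1 held firm, with 0.1 mm of give up to 13.6 N. Corner 2 sank about 3.8 mm under 9 N. I stopped there, so corners 3 and 4 were not tested.
- **Pressing the shim:** The fingertips stopped at 16.4 mm with the force rising to 22 N. The expected flat height is 17 mm, so the shim is flat to within measuring error.
- **Last checks:** Pressed again, corner 2 held at 39.7 mm under 11 N. The pictures show the plate, the other three shims and the bystanders where they were to within about 1–2 mm, with the arm clear of everything. I did not measure the plate's level directly. No check failed or disagreed.

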